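# Fill the portioning box and hold its shutter at the third click

## Task

Lift the sorting tray by its tab and tip it so that all four wooden toggles slide off into the open hopper of the portioning box, then set the empty tray down flat on the table and let go of it. Then grip the black bar of the dial and turn it clockwise (seen from above) by three clicks from rest, no farther than the third stop, which lifts the shutter; the dial springs back when released, so finish while still gripping it and holding it at the third stop. Leave the other things on the table where they are.

Things in the scene. Friction and masses are not known exactly. Their poses are not given: they have to be found in the camera images.
- sorter: Portioning box, fixed to the table; origin on the table under the middle of its open-topped wooden hopper. Base plate 180 (x) by 315 (y), 8 thick, from y = -230 to +85. On the hopper's -y side a grey housing, 120 x 125, top 43 above the table, middle 155 from the origin along -y, carries the dial. An aluminium shutter on the hopper's front (-x) wall rises as the dial turns.
- hopper_mouth (a point): centre of the hopper's open mouth, at rim height, 65 above the table; axes as the sorter's. The hopper is 160 (x) by 150 (y) outside, walls 6 thick, inner floor 8 above the table.
- dial (a joint): angle (rad) of the dial: 0 at rest, growing clockwise seen from above, end at 1.963. Stops (clicks) every 0.3927: first 0.393, second 0.785, third 1.178, fourth 1.571. At each a sprung ball drops between the wheel's lobes: torque is highest just after leaving a stop and dips just before the next. A stronger return spring drives the released dial back to 0. Turning takes 0.05 to 0.3 N m.
- dial_grip (a point): grip point on the dial's upright axis, 83 above the table. A scalloped steel wheel (97 across, top 57 above the table) with a flat black collar (52 across, top 62) carries a black bar grip: 50 long, 14 thick, from 62 to 96 above the table. The point's x axis runs along the bar and turns with it; at rest it is parallel to the sorter's x axis.
- tray: Light plywood sorting tray, loose, 0.15 to 0.28 kg, holding the toggles at the start. 170 long (x), 110 wide (y), floor 5 thick, side and back walls 20 high, no wall at its +x end: pieces slide out there. Origin under the middle of its floor, z up. An upright wooden tab stands at its -x end.
- tray_grip (a point): grip point on the tray's upright tab, at x = -80, 45 above the tray's underside. The tab is 10 thick (along tray x), 50 wide (along y), and rises to 65 above the underside: pinch it across its thickness. Axes as the tray's. 45 is free in front of the tab, and the space behind it is free.
- tray_lip (a point): middle of the tray's open pouring edge, at x = +85, on the floor's upper face; axes as the tray's. The toggles begin to slide at 25 to 37 degrees of tilt.
- toggle0: chunky dark wooden toggle, 34 x 20 x 16, 10 to 17 g, one of four lying on the tray; origin at the centre of its underside
- toggle1: chunky dark wooden toggle, 34 x 20 x 16, 10 to 17 g, one of four lying on the tray; origin at the centre of its underside
- toggle2: chunky dark wooden toggle, 34 x 20 x 16, 10 to 17 g, one of four lying on the tray; origin at the centre of its underside
- toggle3: chunky dark wooden toggle, 34 x 20 x 16, 10 to 17 g, one of four lying on the tray; origin at the centre of its underside
- tumbler: bystander, to be left alone: empty straight glass tumbler, 74 across, 120 tall
- spool: bystander, to be left alone: thread spool standing upright, 32 across, 47 tall
- tin: bystander, to be left alone: plain steel tin, 68 across, 60 tall
- marker: bystander, to be left alone: white marker pen with a dark cap, lying, 130 long, 13 thick
- scissors: bystander, to be left alone: scissors lying flat, about 190 long (origin at the pivot end of the blades), 12 thick
- weight: bystander, to be left alone: dark steel pattern weight, 60 x 35 x 22
Things that resemble listed ones, but are neither listed nor needed, are in the scene too. Leave any blue or purple look-alike of the tray alone.

How it is judged:
By the outcome, as a careful person would: the job done as asked, in the order asked, and still so for the second after the job is handed in, while the arm keeps its last pose, push and grip.
It also fails if it takes over 61 s, if anything falls off the work surface, if the arm or the gripper's body presses on something with over 40 N, if the wrist force passes 120 N, or if a joint passes its speed limit or range.

## Robot

A 6-joint arm with a two-finger parallel gripper is mounted at the origin on the work surface. World frame = base frame: x ahead of the robot, y to its left, z up, the work surface at z = 0. Lengths are in m, angles in rad, forces in N, time in s.
With the tool pointing down it reaches from about 0.375 to 0.9 m from the base axis. Payload 3.1 kg.
Tool frame: the origin (TCP) lies between the finger pads; the fingertips stand 22 mm ahead of it and the grasp point (between the pads) lies 3 mm ahead of it; z points along the fingers, y is the direction in which the jaws open and shut (so a half turn about z gives the same grasp; the last joint's range is limited). The gripper opens to 85 mm and grips with 20 to 120 N. Pads are 22 mm wide; open, the fingers measure 114 mm over their backs; the gripper's body (76 mm by 85 mm) begins 54 mm behind the grasp point. The pads swing forward as they close: fully open they stand 13 mm farther back than shut.
Start: joints at [0.978, 0.527, 1.433, -0, 1.181, -0.178], TCP at [0.252, 0.572, 0.253] pointing down, gripper open.
Joint ranges: [-3.08, 3.08], [-0.75, 2.2], [0.22, 2.44], [-1.43, 4.57], [0, 2.65], [-2.85, 2.85]. Speed limits (rad/s): [2.79, 2.79, 3.14, 3.14, 3.14, 3.14].

## Interface

Orientations are given as a unit quaternion [x, y, z, w].
In Python, from station import status, snapshot, manip gives the robot as it stands.
- The arm moves only by the tool move_arm, never from a script. Its argument "plan" is a list that holds one entry, the list of rows, each a list of 7 numbers: the turn, a rotation vector about the tool's x, y, z scaled (see below), then the shift along the tool's x, y, z scaled (see below), then the closure, from 0 (fully open) to 1 (shut). A call has exactly 8 rows; each row is the pose to reach, as a shift and turn from the pose commanded when the call began, along the tool's axes at that moment; what a row does not reach only later rows make up. The controller multiplies each number of a shift by 100 mm and each number of a turn by pi/4 rad. A row lasts 1/8 s, in which the tool goes at most 62.5 mm and 10.7 degrees, less where a joint would pass 70% of its speed; a pose out of reach is approached as far as the arm can. A call with a number of a shift or a turn outside -1 to 1 is refused whole. A call with a gripper value outside its range is refused whole. The fingers move at their own pace and stop on an object; "force" is the grip in N (left out, the last holds). Time passes only in rows, so rows that repeat a pose let the fingers close, or fill a call up. It gives the time, the measured TCP pose, the force and the opening at its end, in the units of the state.
- status.sense(): the state, without advancing time (a new reading comes with each control period).
- snapshot(name): name is "side" or "top"; returns a dict with "img" (384x512x3 uint8, red, green, blue), "depth" (384x512 float32, m along the optical axis (not along the pixel's ray), 0 where there is no reading), "mtx" (3x3 intrinsics, pixels), "k1" (the pictures are not rectified: a ray, as slopes to the right and down, at radius r is drawn at 1 + k1 r^2 times it, then the intrinsics apply), "T" (4x4, takes a point from camera to world coordinates). Camera axes: x right, y up, looking along -z (the intrinsics and any distortion apply to the point x, -y, -z); pixel columns grow to the right and rows downward; lengths in m; the calibration is good to about 2 mm. A picture is of the moment at which its call begins.
- manip.sign_off(): hands the job in, once; it reports no verdict.
The state is a dict: "t": time; "q": joint angles; "qd": joint speeds; "tau": joint torques, N m; "tcp_pos": TCP position; "tool_rot": TCP orientation; "force": force on the tool from outside, world axes, zero at the start; "ft_torque": the same for the moment, N m; "finger_gap": opening from 0.0 (shut) to 1.0 (fully open).
Only numpy, scipy, OpenCV 4.12 (cv2) and the standard library are available. Lean on these libraries where they do the work, as an engineer would, in place of code of your own. Each camera call takes 0.05 s, during which the arm holds its last target. There are 200 camera calls.

## Working session

There is one attempt and no reset: what is moved stays moved. The work goes in short steps, Python scripts to look and compute and a tool call to move; the robot and the scene stay as the last step left them, time stands still between calls to the robot, and variables do not carry over. Pictures are saved under pics/ and viewed, on a budget of 10 in all, crops included, one or two more only if the job needs it, and the job is handed in when it is done.

Besides the shell and the picture viewer there is one more tool, called as name([rows], argument=value, ...), one row to a line, values as JSON. move_arm: Moves the arm, as the interface text tells. Its arguments: {"type":"object","properties":{"plan":{"type":"array"},"force":{"type":"number"}},"required":["plan"]}

```bash
ls; mkdir -p pics
cat > h.py <<'E'
import numpy as np, cv2
from station import status, snapshot, manip
def cloud(s):
    h,w=s["depth"].shape; K=s["mtx"]
    u,v=np.meshgrid(np.arange(w),np.arange(h))
    p=cv2.undistortPoints(np.stack([u,v],-1).reshape(-1,1,2).astype(float),K,np.array([s["k1"],0,0,0.])).reshape(h,w,2)
    d=s["depth"]; P=np.stack([p[...,0]*d,-p[...,1]*d,-d],-1)
    return P@s["T"][:3,:3].T+s["T"][:3,3]
def save(n,img): cv2.imwrite("pics/"+n,img[...,::-1])
E
python3 - <<'E'
from h import *
for n in("top","side"):
    s=snapshot(n); np.savez(n+"0.npz",**{k:v for k,v in s.items()}); save(n+"0.png",cv2.resize(s["img"],(800,600)))
    print(n,s["T"].round(3).tolist(),s["k1"],s["mtx"][0,0])
print(status.sense())
E
```

```text
pics
top [[-0.05, 0.976, -0.212, 0.25], [-0.999, -0.049, 0.01, 0.092], [-0.0, 0.213, 0.977, 1.271], [0.0, 0.0, 0.0, 1.0]] 0.005146937065089044 456.6288975221358
side [[0.966, 0.197, -0.165, 0.219], [-0.257, 0.752, -0.607, -0.871], [0.005, 0.629, 0.777, 1.337], [0.0, 0.0, 0.0, 1.0]] -0.01610939310559964 485.8778904218343
{'t': 0.1, 'q': array([ 9.77485842e-01,  5.28386224e-01,  1.43379602e+00, -2.03868215e-05,
        1.18141963e+00, -1.78525518e-01]), 'qd': array([-5.60810655e-06, -7.55570710e-04, -4.59617873e-03, -7.44053559e-04,
       -1.34756371e-03, -5.50498699e-04]), 'tau': array([-5.50888853e-04, -4.43300700e+01, -1.78585911e+01, -2.69622333e-04,
        3.89867680e-03,  2.77020501e-05]), 'tcp_pos': array([0.25151195, 0.57148439, 0.25241649]), 'tool_rot': array([ 2.05905062e-01,  9.78571457e-01, -9.34274920e-04, -3.69412820e-04]), 'force': array([-0.37160067,  0.65611418,  0.1140113 ]), 'ft_torque': array([ 0.03182156, -0.02579423, -0.00797723]), 'finger_gap': 1.0002642374908175}
```

View pics/top0.png

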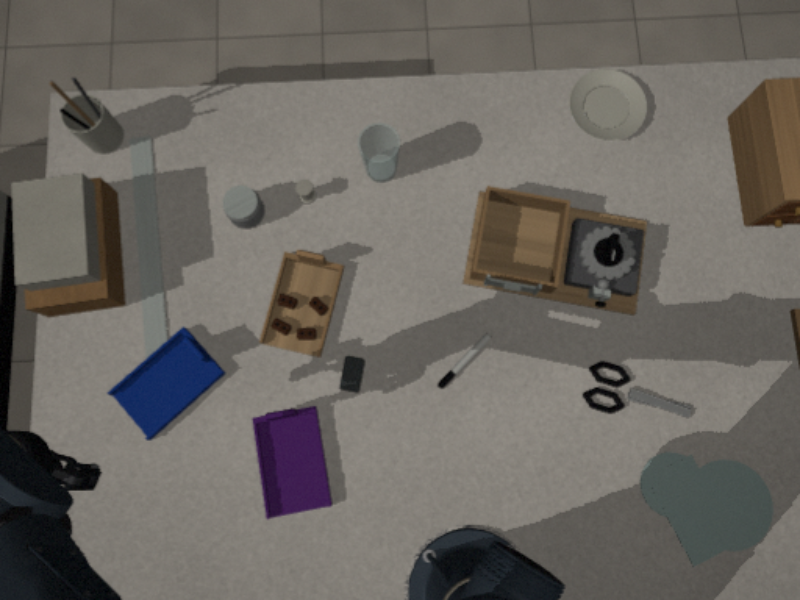

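View pics/side0.png

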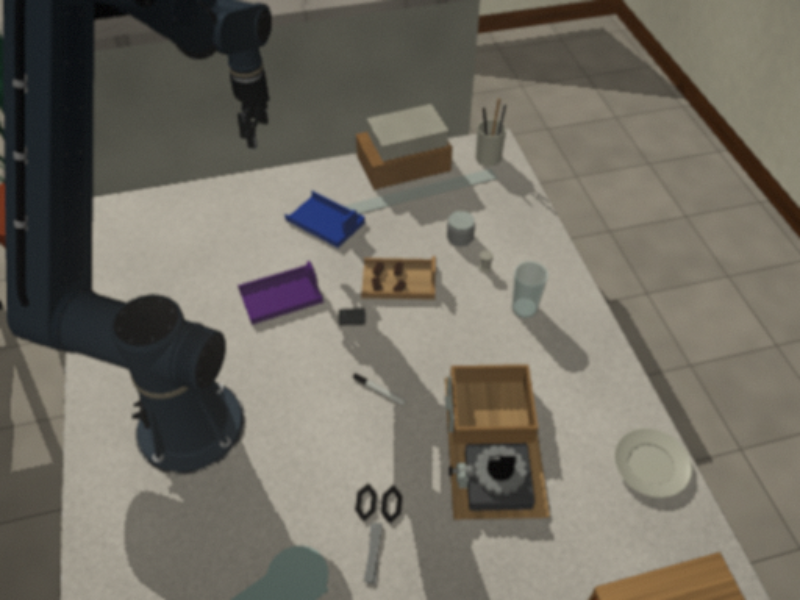

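The top view shows the wooden tray at about (303,303) of 800x600 with four dark toggles. Its tab is on the far side at (311,257). The look-alikes are blue at (167,383) and purple at (291,462). The hopper is at (520,235), and the dial bar at (608,250). The wooden tray is the one meant, because it is plywood-coloured and holds the toggles. Next I'll measure it and confirm with an enlarged crop.

```bash
cat > m.py <<'E'
from h import *
s=dict(np.load("top0.npz")); P=cloud(s); img=s["img"]
hsv=cv2.cvtColor(img,cv2.COLOR_RGB2HSV); 
def roi(a,b,c,d):
    m=np.zeros(img.shape[:2],bool); f=512/800; m[int(b*f):int(d*f),int(a*f):int(c*f)]=1; return m&(s["depth"]>0)
def rect(Q,name):
    r=cv2.minAreaRect((Q[:,:2]*1000).astype(np.float32)); print(name,np.round(r[0],1),np.round(r[1],1),round(r[2],1),"n",len(Q))
t=roi(255,240,350,365); wood=(hsv[...,1]>70)
Q=P[t&wood]; print("tray z pct",np.percentile(Q[:,2],[1,10,50,90,99]).round(4))
tt=Q[Q[:,2]<.03]; rect(tt,"tray"); tb=Q[Q[:,2]>.045]; rect(tb,"tab"); print(tb.mean(0))
tg=P[t&(hsv[...,2]<75)&(hsv[...,1]>70)]; print("tog",tg.mean(0),len(tg))
g=roi(465,180,655,320); Z=P[g]
rim=P[g&wood]; rim=rim[(rim[:,2]>.058)&(rim[:,2]<.075)]; rect(rim,"rim")
b=P[g]; b=b[(b[:,2]>.004)]; b=b[(b[:,2]>.08)]; rect(b,"bar"); print(b.mean(0),b[:,2].max())
pl=P[roi(560,200,660,320)&wood]; print("plate z",np.percentile(pl[:,2],[5,50,95]))
d=P[roi(560,180,660,320)]; h=d[(d[:,2]>.036)&(d[:,2]<.048)]; rect(h,"housing"); w=d[(d[:,2]>.05)&(d[:,2]<.064)]; rect(w,"wheel"); print(cv2.minEnclosingCircle((w[:,:2]*1000).astype(np.float32)))
print("table z",np.median(P[roi(380,300,440,340)][:,2]))
for n,x,y in[("tumbler",380,150),("spool",306,190),("tin",242,205),("weight",352,374),("marker",460,362),("mknob",601,292)]:
    i=P[int(y*.64),int(x*.64)]; print(n,i.round(3))
c1=cv2.resize(img[145:240,150:245],(400,400),interpolation=3); c2=cv2.resize(img[110:210,290:425],(400,296),interpolation=3)
o=np.zeros((400,800,3),np.uint8); o[:,:400]=c1; o[:296,400:]=c2; save("crop1.png",o)
E
python3 m.py
```

```text
tray z pct [-0.0008  0.0023  0.0068  0.0223  0.0651]
tray [507.8 268.8] [115.7 180.6] 73.9 n 2324
tab [578.2 245. ] [50.3 10.9] 72.5 n 87
[0.57692806 0.24507663 0.06188181]
tog [0.48631293 0.28049198 0.01805516] 462
rim [ 578.7 -172.7] [254.5 169.3] 72.7 n 625
bar [ 557.6 -277.4] [14.2 50.3] 76.8 n 117
[ 0.55623757 -0.27573774  0.0936588 ] 0.10190121569231114
plate z [0.00372494 0.00868412 0.0684981 ]
housing [ 551.6 -260.5] [154.9 170.9] 76.5 n 935
wheel [ 562.9 -236.4] [166.  138.8] 51.8 n 934
((559.483154296875, -236.0395050048828), 100.42578125)
table z -0.00023858561806056056
tumbler [0.785 0.116 0.022]
spool [0.707 0.255 0.043]
tin [0.678 0.367 0.059]
weight [0.372 0.183 0.02 ]
marker [ 0.386 -0.008  0.005]
mknob [ 0.49  -0.257  0.054]
```

View pics/crop1.png

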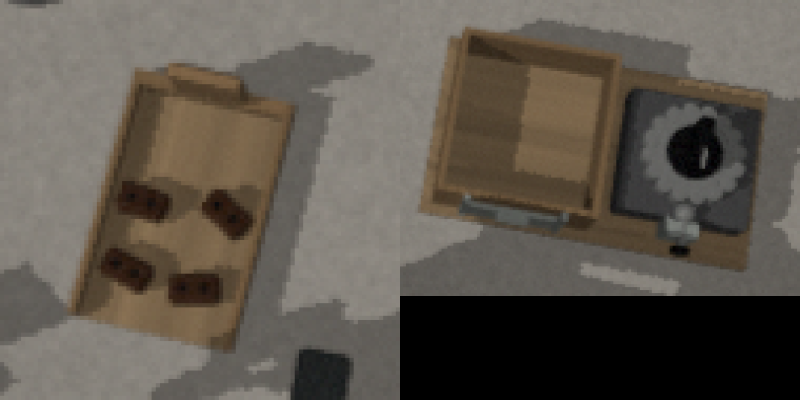

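The crop confirms it: the wooden tray has its tab at about (205,80) in the left crop, and its open end is at the lower left near the robot with four toggles. The hopper and dial show in the right half, with the shutter on the robot's side. One refinement of the rim and the tray axis, and the first move.

```bash
cat >> m.py <<'E'
print("----")
r=P[roi(465,180,578,295)]; r=r[(r[:,2]>.06)&(r[:,2]<.07)]; 
import scipy.ndimage
rect(r[(r[:,0]>.45)],"rim2")
yy,xx=np.mgrid[0:384,0:512]
w=P[roi(575,215,645,290)]; w=w[(w[:,2]>.052)&(w[:,2]<.0605)]; rect(w,"wheel2"); print(cv2.minEnclosingCircle((w[:,:2]*1000).astype(np.float32)))
h=P[roi(562,210,650,302)]; h=h[(h[:,2]>.039)&(h[:,2]<.046)]; rect(h,"hous2")
# tray: plot rims and long-side walls
wl=Q[(Q[:,2]>.015)&(Q[:,2]<.023)]; rect(wl,"walls")
E
python3 m.py | sed '1,/----/d'
python3 - <<'E'
from h import *
# second view check of tab and bar and rim in side view
s=dict(np.load("side0.npz")); P=cloud(s); 
def box(c,R,z0,z1):
    m=(np.hypot(P[...,0]-c[0],P[...,1]-c[1])<R)&(P[...,2]>z0)&(P[...,2]<z1)&(s["depth"]>0); Q=P[m]
    r=cv2.minAreaRect((Q[:,:2]*1000).astype(np.float32)); print(np.round(r[0],1),np.round(r[1],1),round(r[2],1),len(Q))
box((.578,.245),.05,.045,.07); box((.5,.268),.12,.004,.024); box((.557,-.276),.05,.085,.105); box((.59,-.125),.14,.06,.07)
E
```

```text
rim2 [ 590.1 -126.4] [150.4 170.6] 76.2 n 527
wheel2 [ 554.5 -272.9] [ 94.6 106.2] 33.2 n 625
((547.7670288085938, -274.94281005859375), 58.14649963378906)
hous2 [ 550.3 -263.5] [147.8 141.8] 76.3 n 772
walls [502.2 268. ] [111.  170.3] 73.9 n 563
[579.7 244.1] [55.2  7.6] 74.4 39
[495.7 261. ] [219.6 233.5] 58.1 844
[ 560.3 -278.3] [17.8 49.8] 73.5 101
[ 587.8 -148.7] [204.4 168.1] 75.1 382
```

move_arm([
  [[0, 0, 0.23, 0, 0, 0, 0], [0, 0, 0.46, 0, 0, 0, 0], [0, 0, 0.7, 0, 0, 0, 0], [0, 0, 0.93, 0, 0, 0, 0], [0, 0, 1, 0, 0, 0, 0], [0, 0, 1, 0, 0, 0, 0], [0, 0, 1, 0, 0, 0, 0], [0, 0, 1, 0, 0, 0, 0]],
])

```text
t: 1.1
tcp_pos: [0.2518, 0.5719, 0.2532]
tool_rot: [0.565, 0.825, -0.0, 0.0]
force: [-0.9, -0.1, 0.0]
finger_gap: 1.001
```

```bash
cat >> h.py <<'E'
from scipy.spatial.transform import Rotation as Rn
def down(az,tilt=0):  # jaw azimuth deg, turn about tool x deg
    a=np.radians((az+90)/2); return Rn.from_quat([np.cos(a),np.sin(a),0,0])*Rn.from_rotvec([np.radians(tilt),0,0])
def go(p,R):
    s=status.sense(); C=Rn.from_quat(s["tool_rot"])
    print("turn",((C.inv()*R).as_rotvec()/(np.pi/4)).round(3),"shift",(C.inv().apply(np.array(p)-s["tcp_pos"])/.1).round(3),"tcp",s["tcp_pos"].round(4),"az/rot",s["q"].round(3).tolist(),"F",s["force"].round(1),"gap",round(s["finger_gap"],3),"t",s["t"])
E
python3 -c "
from h import *
go([.579,.246,.15],down(-16.1))"
```

```text
turn [-0.    0.    0.83] shift [-4.224  1.868  1.032] tcp [0.2518 0.5719 0.2532] az/rot [0.977, 0.528, 1.433, -0.0, 1.181, 0.606] F [-0.9 -0.1  0. ] gap 1.001 t 1.1
```

move_arm([
  [[0, 0, 0.1, -0.2, 0.09, 0, 0], [0, 0, 0.2, -0.4, 0.18, 0, 0], [0, 0, 0.3, -0.6, 0.26, 0, 0.2], [0, 0, 0.4, -0.8, 0.35, 0, 0.4], [0, 0, 0.47, -1, 0.44, 0, 0.4], [0, 0, 0.47, -1, 0.44, 0, 0.4], [0, 0, 0.47, -1, 0.44, 0, 0.4], [0, 0, 0.47, -1, 0.44, 0, 0.4]],
])

```text
t: 2.1
tcp_pos: [0.3285, 0.4952, 0.2533]
tool_rot: [0.706, 0.708, 0.0, -0.0]
force: [0.5, -0.0, 0.7]
finger_gap: 0.6
```

```bash
python3 -c "
from h import *
go([.579,.246,.15],down(-16.1))"
```

```text
turn [-0.    -0.     0.361] shift [-2.499  2.498  1.032] tcp [0.3285 0.4952 0.2533] az/rot [0.797, 0.486, 1.512, 0.0, 1.144, 0.794] F [ 0.5 -0.   0.7] gap 0.6 t 2.1
```

move_arm([
  [[0, 0, 0, -0.15, 0.15, 0, 0.4], [0, 0, 0, -0.3, 0.3, 0, 0.4], [0, 0, 0, -0.45, 0.45, 0, 0.4], [0, 0, 0, -0.6, 0.6, 0, 0.4], [0, 0, 0, -0.75, 0.75, 0, 0.4], [0, 0, 0, -0.9, 0.9, 0, 0.4], [0, 0, 0, -1, 1, 0, 0.4], [0, 0, 0, -1, 1, 0, 0.4]],
])

```text
t: 3.1
tcp_pos: [0.4301, 0.3941, 0.2533]
tool_rot: [0.707, 0.707, 0.0, -0.0]
force: [-0.2, 1.3, -0.6]
finger_gap: 0.597
```

move_arm([
  [[0, 0, 0, -0.15, 0.15, 0, 0.4], [0, 0, 0, -0.3, 0.3, 0, 0.4], [0, 0, 0, -0.45, 0.45, 0, 0.4], [0, 0, 0, -0.6, 0.6, 0, 0.4], [0, 0, 0, -0.75, 0.75, 0, 0.4], [0, 0, 0, -0.9, 0.9, 0, 0.4], [0, 0, 0, -1, 1, 0, 0.4], [0, 0, 0, -1, 1, 0, 0.4]],
])

```text
t: 4.1
tcp_pos: [0.5302, 0.2942, 0.2532]
tool_rot: [0.707, 0.707, 0.0, -0.0]
force: [0.2, -0.0, 0.7]
finger_gap: 0.605
```

move_arm([
  [[0, 0, 0.1, -0.1, 0.1, 0.1, 0.4], [0, 0, 0.2, -0.2, 0.2, 0.3, 0.4], [0, 0, 0.3, -0.3, 0.3, 0.5, 0.4], [0, 0, 0.36, -0.4, 0.4, 0.7, 0.4], [0, 0, 0.36, -0.5, 0.5, 0.9, 0.4], [0, 0, 0.36, -0.5, 0.5, 1, 0.4], [0, 0, 0.36, -0.5, 0.5, 1, 0.4], [0, 0, 0.36, -0.5, 0.5, 1, 0.4]],
])

```text
t: 5.1
tcp_pos: [0.5795, 0.2456, 0.1539]
tool_rot: [0.799, 0.601, 0.0, 0.0]
force: [0.1, 0.6, -0.2]
finger_gap: 0.601
```

```bash
python3 -c "
from h import *
go([.579,.246,.05],down(-16.1))"
```

```text
turn [ 0.001 -0.001  0.   ] shift [ 0.002 -0.007  1.039] tcp [0.5795 0.2456 0.1539] az/rot [0.223, 0.653, 1.508, 0.0, 0.98, 0.504] F [ 0.1  0.6 -0.2] gap 0.601 t 5.1
```

move_arm([
  [[0, 0, 0, 0, 0, 0.2, 0.4], [0, 0, 0, 0, 0, 0.4, 0.4], [0, 0, 0, 0, 0, 0.6, 0.4], [0, 0, 0, 0, 0, 0.8, 0.4], [0, 0, 0, 0, 0, 0.95, 0.4], [0, 0, 0, 0, 0, 1, 0.4], [0, 0, 0, 0, 0, 1, 0.4], [0, 0, 0, 0, 0, 1, 0.4]],
])

```text
t: 6.1
tcp_pos: [0.58, 0.2452, 0.054]
tool_rot: [0.799, 0.601, 0.001, 0.0]
force: [0.5, 0.4, 0.1]
finger_gap: 0.598
```

move_arm([
  [[0, 0, 0, 0, 0, 0.03, 0.5], [0, 0, 0, 0, 0, 0.03, 0.6], [0, 0, 0, 0, 0, 0.03, 0.7], [0, 0, 0, 0, 0, 0.03, 0.8], [0, 0, 0, 0, 0, 0.03, 0.9], [0, 0, 0, 0, 0, 0.03, 1], [0, 0, 0, 0, 0, 0.03, 1], [0, 0, 0, 0, 0, 0.03, 1]],
], force=90)

```text
t: 7.1
tcp_pos: [0.5796, 0.2451, 0.0505]
tool_rot: [0.799, 0.601, 0.0, 0.0]
force: [-1.2, -0.2, 2.7]
finger_gap: 0.102
```

```bash
python3 -c "
from h import *
go([.579,.246,.05],down(-16.1))
s=snapshot('top');save('grip.png',cv2.resize(s['img'][120:250,130:300],(680,520)))"
```

```text
turn [ 0. -0. -0.] shift [ 0.007 -0.008  0.005] tcp [0.5796 0.2451 0.0505] az/rot [0.223, 0.803, 1.553, -0.0, 0.786, 0.504] F [-1.2 -0.2  2.7] gap 0.102 t 7.1
```

View pics/grip.png

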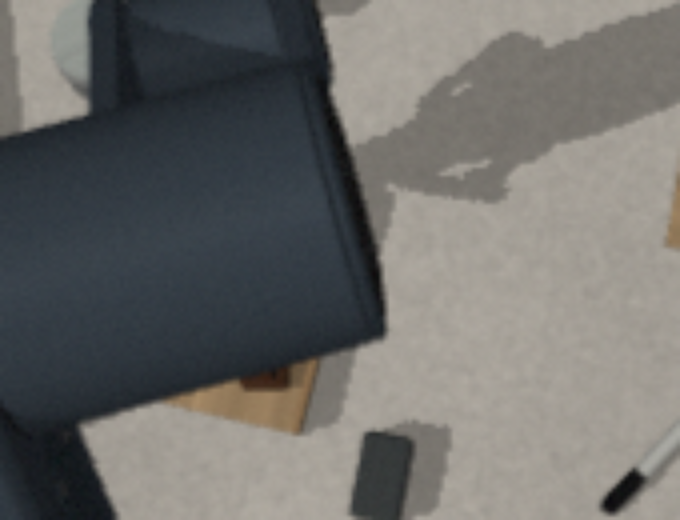

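```bash
cat > ik.py <<'E'
from h import *
D=[(.528,1.433,.2518,.5719,.2532),(.486,1.512,.3285,.4952,.2533),(.653,1.508,.5795,.2456,.1539),(.803,1.553,.5796,.2451,.0505)]
from scipy.optimize import least_squares
def f(v):
    L1,L2,a,hT,o=v; e=[]
    for a2,a3,x,y,z in D:
        s=a2+a3; r=np.sqrt(x*x+y*y-o*o)
        e+=[L1*np.sin(a2)+L2*np.sin(s)+a*np.cos(s)-r, hT+L1*np.cos(a2)+L2*np.cos(s)-a*np.sin(s)-z]
    return np.array(e)
s=least_squares(lambda v:np.r_[f(v),1e-3*v[2]],[.4,.4,0,0,.11]); v=s.x; print(v.round(4),abs(f(v)).max())
L1,L2,a,hT,o=v
for T in(.15,.2,.25):
  for th in(35,45,50,55):
    t=np.radians(th); lip=np.array([.594+.02*.97,-.127-.02*.23]); d=np.array([-.97,.23])
    g=lip+d*(-.165*np.cos(t)+.043*np.sin(t)); z=.085+.165*np.sin(t)+.043*np.cos(t)
    r=np.sqrt(g@g-o*o)-T*np.sin(t); zz=z+T*np.cos(t)-(hT+T)
    m=least_squares(lambda q:[L1*np.sin(q[0])+L2*np.sin(q[0]+q[1])+a*np.cos(q[0]+q[1])-r,L1*np.cos(q[0])+L2*np.cos(q[0]+q[1])-a*np.sin(q[0]+q[1])-zz],[.5,1.5]).x
    print(T,th,g.round(3),round(z,3),m.round(2),"q5",round(np.pi-m.sum()-t,2))
E
python3 ik.py
```

```text
[ 0.5862  0.3915  0.1122 -0.0006  0.1125] 0.0002920401082018298
0.15 35 [ 0.721 -0.157] 0.215 [0.64 1.42] q5 0.47
0.15 45 [ 0.697 -0.151] 0.232 [0.58 1.54] q5 0.24
0.15 50 [ 0.684 -0.148] 0.239 [0.56 1.6 ] q5 0.11
0.15 55 [ 0.671 -0.145] 0.245 [0.54 1.65] q5 -0.02
0.2 35 [ 0.721 -0.157] 0.215 [0.62 1.5 ] q5 0.41
0.2 45 [ 0.697 -0.151] 0.232 [0.56 1.64] q5 0.15
0.2 50 [ 0.684 -0.148] 0.239 [0.54 1.71] q5 0.02
0.2 55 [ 0.671 -0.145] 0.245 [0.53 1.77] q5 -0.12
0.25 35 [ 0.721 -0.157] 0.215 [0.59 1.58] q5 0.35
0.25 45 [ 0.697 -0.151] 0.232 [0.55 1.74] q5 0.07
0.25 50 [ 0.684 -0.148] 0.239 [0.53 1.81] q5 -0.08
0.25 55 [ 0.671 -0.145] 0.245 [0.53 1.88] q5 -0.23
```

move_arm([
  [[0, 0, 0, 0, 0, -0.1, 1], [0, 0, 0, 0, 0, -0.2, 1], [0, 0, 0, 0, 0, -0.35, 1], [0, 0, 0, 0, 0, -0.5, 1], [0, 0, 0, 0, 0, -0.65, 1], [0, 0, 0, 0, 0, -0.8, 1], [0, 0, 0, 0, 0, -0.95, 1], [0, 0, 0, 0, 0, -1, 1]],
])

```text
t: 8.15
tcp_pos: [0.5801, 0.2452, 0.1518]
tool_rot: [0.799, 0.601, 0.001, 0.0]
force: [-0.1, -0.5, -3.8]
finger_gap: 0.105
```

```bash
cat >> ik.py <<'E'
print("=====")
def fk(q,T):
    s_=q[1]+q[2]; r=L1*np.sin(q[1])+L2*np.sin(s_)+a*np.cos(s_); z=hT+T+L1*np.cos(q[1])+L2*np.cos(s_)-a*np.sin(s_)
    R1=Rn.from_euler('z',q[0]); R=R1*Rn.from_euler('y',s_)*Rn.from_euler('z',q[3])*Rn.from_euler('y',q[4])*Rn.from_euler('z',q[5]+np.pi/2)
    return R1.apply([r,o,z])+R.apply([0,0,T]),R
c=np.array([.594,-.127,.09])
for name,daz in(("-y",-103.5),("+y",76.5),("diag",-135)):
  for T in(.15,.2,.25):
    q=np.array([-.3,.6,1.5,0,1.1,np.radians(-20-daz-180 if daz<0 else -20+180-daz)])
    if name!="+y": q[5]=np.radians(-20-(daz+180))
    for th in(0,15,30,40,50,55):
      t=np.radians(th); d=np.array([np.cos(np.radians(daz)),np.sin(np.radians(daz)),0]); lip=c-.02*d
      p=lip+d*(-.165*np.cos(t)+.0455*np.sin(t))+np.array([0,0,.165*np.sin(t)+.0455*np.cos(t)])
      R=down(daz+180,-th)
      def e(q):
        pp,RR=fk(q,T); return np.r_[(pp-p)*5,(R.inv()*RR).as_rotvec()]
      m=least_squares(e,q); q=m.x
      if th in(0,40,55): print(name,T,th,p.round(3),q.round(2),"err",round(m.cost,6))
E
python3 ik.py | sed '1,/=====/d'; python3 -c "
from h import *
go([.637,.053,.20],down(76.5))"
```

```text
-y 0.15 0 [0.637 0.053 0.136] [-0.09  0.69  1.49 -0.    0.96 -1.43] err 0.0
-y 0.15 40 [ 0.621 -0.013  0.231] [-0.36  0.57  1.53  0.74  1.24 -2.02] err 0.0
-y 0.15 55 [ 0.612 -0.052  0.251] [-0.47  0.58  1.54  0.93  1.43 -2.15] err 0.0
-y 0.2 0 [0.637 0.053 0.136] [-0.09  0.69  1.49 -0.    0.96 -1.43] err 0.0
-y 0.2 40 [ 0.621 -0.013  0.231] [-0.42  0.59  1.54  0.73  1.26 -2.07] err 0.0
-y 0.2 55 [ 0.612 -0.052  0.251] [-0.54  0.62  1.55  0.91  1.45 -2.22] err 0.0
-y 0.25 0 [0.637 0.053 0.136] [-0.09  0.69  1.49 -0.    0.96 -1.43] err 0.0
-y 0.25 40 [ 0.621 -0.013  0.231] [-0.47  0.6   1.55  0.71  1.27 -2.12] err 0.0
-y 0.25 55 [ 0.612 -0.052  0.251] [-0.6   0.65  1.55  0.88  1.47 -2.28] err 0.0
+y 0.15 0 [ 0.551 -0.307  0.136] [-0.69  0.68  1.52  0.    0.95  1.12] err 0.0
+y 0.15 40 [ 0.567 -0.241  0.231] [-0.43  0.57  1.53 -0.81  1.05  1.8 ] err 0.0
+y 0.15 55 [ 0.576 -0.202  0.251] [-0.32  0.59  1.53 -1.06  1.2   2.  ] err 0.0
+y 0.2 0 [ 0.551 -0.307  0.136] [-0.69  0.68  1.52  0.    0.95  1.12] err 0.0
+y 0.2 40 [ 0.567 -0.241  0.231] [-0.38  0.59  1.54 -0.81  1.07  1.86] err 0.0
[... 522 characters left out ...]
 0.56  1.6   1.16  1.01 -1.94] err 0.0
diag 0.2 0 [0.725 0.004 0.136] [-0.15  0.79  1.25 -0.    1.1  -0.94] err 0.0
diag 0.2 40 [ 0.677 -0.044  0.231] [-0.41  0.58  1.56  0.86  0.92 -1.71] err 0.0
diag 0.2 55 [ 0.649 -0.072  0.251] [-0.54  0.56  1.67  1.18  1.04 -2.04] err 0.0
diag 0.25 0 [0.725 0.004 0.136] [-0.15  0.79  1.25 -0.    1.1  -0.94] err 0.0
diag 0.25 40 [ 0.677 -0.044  0.231] [-0.47  0.58  1.61  0.88  0.92 -1.8 ] err 0.0
diag 0.25 55 [ 0.649 -0.072  0.251] [-0.61  0.58  1.72  1.18  1.06 -2.15] err 0.0
turn [ 3.000e-03  1.000e-03 -2.058e+00] shift [-1.688  1.081 -0.481] tcp [0.5801 0.2452 0.1518] az/rot [0.223, 0.656, 1.509, -0.0, 0.975, 0.504] F [-0.1 -0.5 -3.8] gap 0.105 t 8.15
```

move_arm([
  [[0, 0, -0.07, -0.05, 0.04, -0.15, 1], [0, 0, -0.2, -0.15, 0.1, -0.3, 1], [0, 0, -0.35, -0.25, 0.18, -0.45, 1], [0, 0, -0.5, -0.35, 0.25, -0.5, 1], [0, 0, -0.65, -0.45, 0.32, -0.5, 1], [0, 0, -0.8, -0.55, 0.4, -0.5, 1], [0, 0, -0.93, -0.65, 0.46, -0.5, 1], [0, 0, -1, -0.7, 0.5, -0.5, 1]],
])

```text
t: 9.15
tcp_pos: [0.6078, 0.1634, 0.1999]
tool_rot: [0.508, 0.861, -0.0, -0.001]
force: [0.1, 0.5, -3.1]
finger_gap: 0.105
```

```bash
python3 -c "
from h import *
go([.637,.053,.20],down(76.5))"
```

```text
turn [-1.000e-03 -1.000e-03 -1.057e+00] shift [-1.107 -0.279 -0.002] tcp [0.6078 0.1634 0.1999] az/rot [0.085, 0.595, 1.472, 0.0, 1.077, -0.42] F [ 0.1  0.5 -3.1] gap 0.105 t 9.15
```

move_arm([
  [[0, 0, -0.07, -0.07, -0.02, 0, 1], [0, 0, -0.2, -0.2, -0.06, 0, 1], [0, 0, -0.35, -0.35, -0.1, 0, 1], [0, 0, -0.5, -0.5, -0.15, 0, 1], [0, 0, -0.65, -0.65, -0.19, 0, 1], [0, 0, -0.8, -0.8, -0.23, 0, 1], [0, 0, -0.93, -0.93, -0.26, 0, 1], [0, 0, -1, -1, -0.28, 0, 1]],
])

```text
t: 10.15
tcp_pos: [0.6315, 0.0623, 0.1998]
tool_rot: [0.14, 0.99, 0.0, -0.001]
force: [-0.2, 0.1, -3.8]
finger_gap: 0.11
```

```bash
python3 -c "
from h import *
go([.637,.053,.1355],down(76.5))
for n in('top','side'):
  s=snapshot(n);np.savez(n+'1.npz',**s)
  if n=='side': save('side1.png',cv2.resize(s['img'][130:345,190:400],(586,600)))"
```

```text
turn [ 0.    -0.002 -0.057] shift [-0.08  -0.074  0.643] tcp [0.6315 0.0623 0.1998] az/rot [-0.078, 0.602, 1.457, 0.001, 1.084, -1.369] F [-0.2  0.1 -3.8] gap 0.11 t 10.15
```

View pics/side1.png

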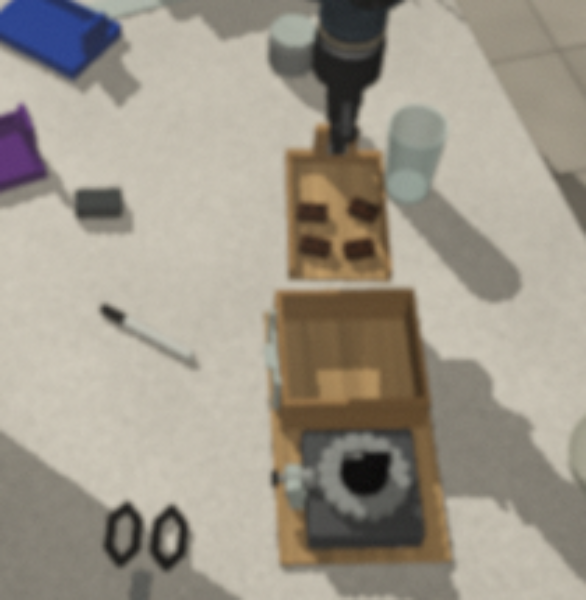

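```bash
cat >> h.py <<'E'
def pour(th,daz=-103.5,c=(.594,-.127,.09),back=.02):
    t=np.radians(th); d=np.array([np.cos(np.radians(daz)),np.sin(np.radians(daz)),0]); lip=np.array(c)-back*d
    go(lip+d*(-.165*np.cos(t)+.0455*np.sin(t))+np.array([0,0,.165*np.sin(t)+.0455*np.cos(t)]),down(daz+180,-th))
E
python3 - <<'E'
from h import *
pour(25)
s=dict(np.load("side1.npz")); P=cloud(s)
m=(P[...,2]>.14)&(P[...,2]<.175)&(abs(P[...,0]-.61)<.1)&(P[...,1]<.05)&(P[...,1]>-.15); Q=P[m]
r=cv2.minAreaRect((Q[:,:2]*1000).astype(np.float32)); print(r,len(Q))
d=np.array([-.233,-.972]); u=Q[:,:2]@d; F=Q[Q[:,2]<.16]; A=np.c_[F[:,:2]@d,np.ones(len(F))]; print(np.linalg.lstsq(A,F[:,2],rcond=None)[0], "lip u",np.percentile(u,99), "lip exp u",np.array([.6315,.0623])@d+.165, "z near lip",np.median(Q[u>np.percentile(u,99)-.02][:,2]))
m=(P[...,2]>.06)&(P[...,2]<.07)&(np.hypot(P[...,0]-.594,P[...,1]+.127)<.115); Q=P[m]; print(cv2.minAreaRect((Q[:,:2]*1000).astype(np.float32)))
E
```

```text
turn [-0.555  0.011 -0.06 ] shift [-0.096 -0.42  -0.011] tcp [0.6316 0.0622 0.1998] az/rot [-0.078, 0.602, 1.457, 0.0, 1.084, -1.366] F [ 0.3  0.2 -2.8] gap 0.102 t 10.25
((608.3720703125, -20.132064819335938), (170.87338256835938, 110.6863784790039), 73.46746063232422) 1496
[-0.00232412  0.15266716] lip u -0.041209964345514744 lip exp u -0.042695099999999986 z near lip 0.1528153925476714
((592.7950439453125, -125.90705108642578), (155.92457580566406, 168.34083557128906), 76.35186767578125)
```

move_arm([
  [[-0.04, 0, -0.01, -0.01, -0.04, 0, 1], [-0.12, 0, -0.02, -0.03, -0.1, 0, 1], [-0.2, 0, -0.03, -0.05, -0.16, 0, 1], [-0.29, 0, -0.04, -0.06, -0.22, 0, 1], [-0.38, 0.01, -0.05, -0.07, -0.29, 0, 1], [-0.46, 0.01, -0.06, -0.09, -0.36, 0, 1], [-0.53, 0.01, -0.06, -0.1, -0.4, 0, 1], [-0.55, 0.01, -0.06, -0.1, -0.42, 0, 1]],
])

```text
t: 11.25
tcp_pos: [0.6292, 0.0193, 0.1998]
tool_rot: [0.115, 0.97, 0.213, 0.025]
force: [0.1, 1.4, -2.9]
finger_gap: 0.104
```

```bash
python3 -c "
from h import *
for t in (25,32,40,47): pour(t)"
```

```text
turn [-0.005  0.     0.001] shift [ 0.001  0.003 -0.012] tcp [0.6292 0.0193 0.1998] az/rot [-0.336, 0.603, 1.546, 0.489, 1.092, -1.922] F [ 0.1  1.4 -2.9] gap 0.104 t 11.25
turn [-0.161  0.     0.001] shift [ 0.001 -0.065 -0.209] tcp [0.6292 0.0193 0.1998] az/rot [-0.336, 0.603, 1.546, 0.489, 1.092, -1.922] F [ 0.1  1.4 -2.9] gap 0.104 t 11.25
turn [-0.339  0.     0.001] shift [ 0.001 -0.172 -0.422] tcp [0.6292 0.0193 0.1998] az/rot [-0.336, 0.603, 1.546, 0.489, 1.092, -1.922] F [ 0.1  1.4 -2.9] gap 0.104 t 11.25
turn [-0.494  0.     0.001] shift [ 0.001 -0.29  -0.595] tcp [0.6292 0.0193 0.1998] az/rot [-0.336, 0.603, 1.546, 0.489, 1.092, -1.922] F [ 0.1  1.4 -2.9] gap 0.104 t 11.25
```

move_arm([
  [[-0.04, 0, 0, 0, -0.02, -0.06, 1], [-0.1, 0, 0, 0, -0.04, -0.13, 1], [-0.16, 0, 0, 0, -0.07, -0.21, 1], [-0.22, 0, 0, 0, -0.1, -0.28, 1], [-0.28, 0, 0, 0, -0.14, -0.35, 1], [-0.34, 0, 0, 0, -0.17, -0.42, 1], [-0.42, 0, 0, 0, -0.23, -0.51, 1], [-0.49, 0, 0, 0, -0.29, -0.6, 1]],
])

```text
t: 12.25
tcp_pos: [0.6179, -0.0306, 0.2432]
tool_rot: [0.106, 0.911, 0.395, 0.048]
force: [-0.4, 0.1, -3.4]
finger_gap: 0.11
```

```bash
python3 -c "
from h import *
for t in (25,47,55): pour(t)
s=snapshot('side');save('side2.png',cv2.resize(s['img'][130:345,190:400],(586,600)))"
```

```text
turn [0.487 0.002 0.005] shift [0.007 0.04  0.661] tcp [ 0.6179 -0.0306  0.2432] az/rot [-0.558, 0.632, 1.547, 0.786, 1.368, -2.228] F [-0.4  0.1 -3.4] gap 0.11 t 12.25
turn [-0.002  0.001  0.005] shift [ 0.007 -0.011  0.01 ] tcp [ 0.6179 -0.0306  0.2432] az/rot [-0.558, 0.632, 1.547, 0.786, 1.368, -2.228] F [-0.4  0.1 -3.4] gap 0.11 t 12.25
turn [-0.18   0.001  0.005] shift [ 0.007 -0.091 -0.215] tcp [ 0.6179 -0.0306  0.2432] az/rot [-0.558, 0.632, 1.547, 0.786, 1.368, -2.228] F [-0.4  0.1 -3.4] gap 0.11 t 12.25
```

View pics/side2.png

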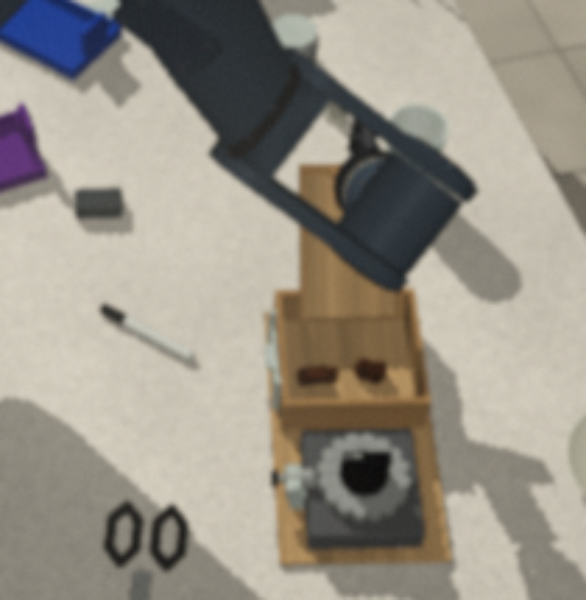

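Two toggles show in the hopper at (318,374) and (370,370). The upper tray is hidden by the wrist, so I'll tip further and dwell to be sure.

move_arm([
  [[-0.05, 0, 0, 0, -0.02, -0.06, 1], [-0.1, 0, 0, 0, -0.05, -0.12, 1], [-0.15, 0, 0, 0, -0.07, -0.17, 1], [-0.18, 0, 0, 0, -0.08, -0.21, 1], [-0.18, 0, 0, 0, -0.08, -0.21, 1], [-0.18, 0, 0, 0, -0.08, -0.21, 1], [-0.18, 0, 0, 0, -0.08, -0.21, 1], [-0.18, 0, 0, 0, -0.08, -0.21, 1]],
])

```text
t: 13.3
tcp_pos: [0.6129, -0.0502, 0.2514]
tool_rot: [0.103, 0.881, 0.458, 0.055]
force: [0.4, 0.8, -3.0]
finger_gap: 0.102
```

```bash
python3 -c "
from h import *
for t in (25,45): pour(t)
a=snapshot('side')['img'];b=snapshot('top')['img']
o=np.zeros((400,800,3),np.uint8);o[:,:400]=cv2.resize(a[175:285,240:350],(400,400));o[:,400:]=cv2.resize(b[90:210,270:390],(400,400));save('both3.png',o)"
```

```text
turn [0.664 0.001 0.004] shift [ 0.004 -0.003  0.872] tcp [ 0.6129 -0.0502  0.2514] az/rot [-0.627, 0.671, 1.54, 0.863, 1.478, -2.305] F [ 0.4  0.8 -3. ] gap 0.102 t 13.3
turn [0.22  0.    0.004] shift [0.004 0.044 0.28 ] tcp [ 0.6129 -0.0502  0.2514] az/rot [-0.627, 0.671, 1.54, 0.863, 1.478, -2.305] F [ 0.4  0.8 -3. ] gap 0.102 t 13.3
```

View pics/both3.png

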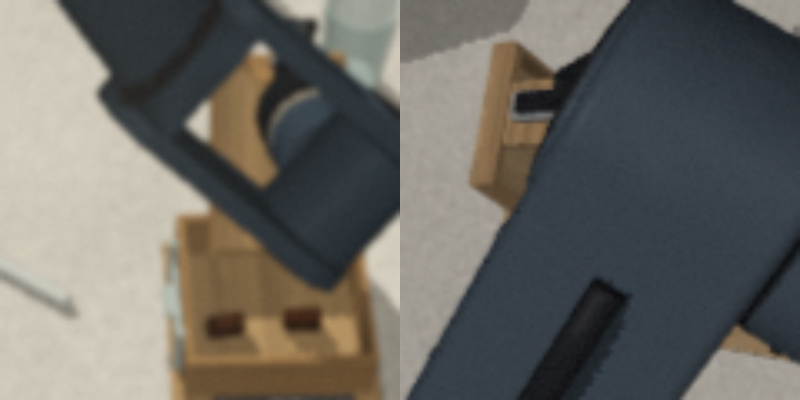

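move_arm([
  [[0.05, 0, 0, 0, 0, 0.08, 1], [0.15, 0, 0, 0, 0, 0.2, 1], [0.25, 0, 0, 0, 0, 0.34, 1], [0.35, 0, 0, 0, 0, 0.47, 1], [0.46, 0, 0, 0, 0, 0.6, 1], [0.56, 0, 0, 0, 0, 0.72, 1], [0.63, 0, 0, 0, 0, 0.8, 1], [0.66, 0, 0, 0, 0, 0.82, 1]],
])

```text
t: 14.4
tcp_pos: [0.6281, 0.0166, 0.2042]
tool_rot: [0.113, 0.969, 0.216, 0.026]
force: [-0.2, -0.5, -3.8]
finger_gap: 0.103
```

```bash
cat > cnt.py <<'E'
from h import *
for n in("side","top"):
    s=snapshot(n); P=cloud(s); hsv=cv2.cvtColor(s["img"],cv2.COLOR_RGB2HSV)
    m=((hsv[...,2]<85)&(hsv[...,1]>110)&((hsv[...,0]<14)|(hsv[...,0]>170))&(np.hypot(P[...,0]-.6,P[...,1])<.35)).astype(np.uint8)
    k,l,st,ce=cv2.connectedComponentsWithStats(m)
    for i in range(1,k):
        if st[i,4]>15: print(n,st[i,4],ce[i].round(0),np.median(P[l==i],0).round(3))
    np.savez(n+"2.npz",**s)
E
python3 -c "
from h import *
go([.66,.10,.22],down(76.5))"; python3 cnt.py
```

```text
turn [0.559 0.001 0.005] shift [-0.119  0.868  0.234] tcp [0.6281 0.0166 0.2042] az/rot [-0.344, 0.597, 1.545, 0.494, 1.103, -1.932] F [-0.2 -0.5 -3.8] gap 0.103 t 14.4
side 42 [302. 264.] [ 0.554 -0.131  0.025]
side 40 [323. 262.] [ 0.619 -0.142  0.025]
```

```bash
python3 -c "
from h import *
go([.61,.11,.22],down(76.5))"
```

```text
turn [0.56  0.002 0.005] shift [0.396 0.858 0.229] tcp [0.6284 0.0158 0.2043] az/rot [-0.345, 0.597, 1.544, 0.494, 1.104, -1.933] F [ 0.9  0.8 -2.4] gap 0.103 t 14.5
```

move_arm([
  [[0.04, 0, 0, 0, 0.05, 0.0, 1], [0.12, 0, 0, 0.05, 0.15, 0.02, 1], [0.2, 0, 0, 0.12, 0.3, 0.06, 1], [0.3, 0, 0, 0.2, 0.45, 0.1, 1], [0.4, 0, 0, 0.28, 0.6, 0.14, 1], [0.48, 0, 0, 0.34, 0.74, 0.18, 1], [0.54, 0, 0, 0.38, 0.83, 0.22, 1], [0.56, 0, 0, 0.4, 0.86, 0.23, 1]],
])

```text
t: 15.5
tcp_pos: [0.6097, 0.1099, 0.2197]
tool_rot: [0.117, 0.993, 0.0, 0.001]
force: [0.2, 0.5, -1.8]
finger_gap: 0.102
```

```bash
python3 cnt.py; python3 -c "
from h import *
go([.58,.25,.15],down(76.5))"
```

```text
side 41 [301. 264.] [ 0.552 -0.132  0.025]
side 41 [323. 262.] [ 0.622 -0.143  0.025]
top 51 [335. 146.] [ 0.618 -0.137  0.027]
top 67 [350. 156.] [ 0.586 -0.178  0.023]
top 60 [333. 169.] [ 0.551 -0.126  0.027]
top 63 [349. 171.] [ 0.544 -0.171  0.026]
turn [0.001 0.002 0.002] shift [0.616 1.299 0.696] tcp [0.6097 0.1094 0.2196] az/rot [-0.003, 0.558, 1.482, 0.0, 1.1, -1.34] F [ 0.5  0.4 -2.3] gap 0.106 t 15.6
```

All four toggles are in the hopper. Their tops read about 25 mm above the table, which matches toggles lying on its floor. Next I set the tray down.

move_arm([
  [[0, 0, 0, 0.08, 0.14, 0, 1], [0, 0, 0, 0.16, 0.28, 0.1, 1], [0, 0, 0, 0.24, 0.42, 0.2, 1], [0, 0, 0, 0.32, 0.56, 0.3, 1], [0, 0, 0, 0.4, 0.7, 0.4, 1], [0, 0, 0, 0.5, 0.85, 0.5, 1], [0, 0, 0, 0.6, 1, 0.6, 1], [0, 0, 0, 0.6, 1, 0.6, 1]],
])

```text
t: 16.6
tcp_pos: [0.5733, 0.2218, 0.1584]
tool_rot: [0.116, 0.993, -0.001, -0.0]
force: [-0.2, -0.0, -1.1]
finger_gap: 0.105
```

```bash
python3 -c "
from h import *
go([.58,.22,.052],down(76.5))"
```

```text
turn [-0.001 -0.     0.005] shift [-6.900e-02 -1.000e-03  1.064e+00] tcp [0.5733 0.2218 0.1584] az/rot [0.188, 0.631, 1.543, -0.001, 0.969, -1.151] F [-0.2 -0.  -1.1] gap 0.105 t 16.6
```

move_arm([
  [[0, 0, 0, 0, 0, 0.15, 1], [0, 0, 0, 0, 0, 0.35, 1], [0, 0, 0, 0, 0, 0.55, 1], [0, 0, 0, 0, 0, 0.75, 1], [0, 0, 0, 0, 0, 0.9, 1], [0, 0, 0, 0, 0, 1, 1], [0, 0, 0, 0, 0, 1, 1], [0, 0, 0, 0, 0, 1, 1]],
])

```text
t: 17.6
tcp_pos: [0.5757, 0.2204, 0.0602]
tool_rot: [0.117, 0.993, 0.0, 0.002]
force: [0.3, -0.1, -2.5]
finger_gap: 0.104
```

```bash
python3 -c "
from h import *
go([.5733,.2218,.0505],down(76.5))"
```

```text
turn [0.001 0.005 0.002] shift [0.027 0.008 0.097] tcp [0.5757 0.2204 0.0602] az/rot [0.185, 0.776, 1.588, -0.001, 0.774, -1.151] F [ 0.3 -0.1 -2.5] gap 0.104 t 17.6
```

move_arm([
  [[0, 0, 0, 0, 0, 0.03, 1], [0, 0, 0, 0, 0, 0.05, 1], [0, 0, 0, 0, 0, 0.07, 1], [0, 0, 0, 0, 0, 0.08, 1], [0, 0, 0, 0, 0, 0.085, 1], [0, 0, 0, 0, 0, 0.09, 1], [0, 0, 0, 0, 0, 0.09, 1], [0, 0, 0, 0, 0, 0.09, 1]],
])

```text
t: 18.6
tcp_pos: [0.5752, 0.2204, 0.0507]
tool_rot: [0.117, 0.993, -0.0, 0.001]
force: [0.5, 0.4, -1.6]
finger_gap: 0.103
```

```bash
python3 -c "
from h import *
go([.5733,.2218,.0505],down(76.5))"
```

```text
turn [0.    0.003 0.002] shift [0.022 0.009 0.002] tcp [0.5752 0.2204 0.0507] az/rot [0.185, 0.791, 1.59, -0.001, 0.758, -1.151] F [ 0.5  0.4 -1.6] gap 0.103 t 18.6
```

move_arm([
  [[0, 0, 0, 0, 0, 0.01, 1], [0, 0, 0, 0, 0, 0.015, 1], [0, 0, 0, 0, 0, 0.015, 1], [0, 0, 0, 0, 0, 0.015, 0.9], [0, 0, 0, 0, 0, 0.015, 0.75], [0, 0, 0, 0, 0, 0.015, 0.6], [0, 0, 0, 0, 0, 0.015, 0.45], [0, 0, 0, 0, 0, 0.015, 0.45]],
])

```text
t: 19.6
tcp_pos: [0.5751, 0.2203, 0.049]
tool_rot: [0.117, 0.993, -0.0, 0.001]
force: [0.4, -0.1, 0.3]
finger_gap: 0.551
```

move_arm([
  [[0, 0, 0, 0, 0, -0.15, 0.45], [0, 0, 0, 0, 0, -0.35, 0.45], [0, 0, 0, 0, 0, -0.55, 0.45], [0, 0, 0, 0, 0, -0.75, 0.45], [0, 0, 0, 0, 0, -0.9, 0.45], [0, 0, 0, 0, 0, -1, 0.45], [0, 0, 0, 0, 0, -1, 0.45], [0, 0, 0, 0, 0, -1, 0.45]],
])

```text
t: 20.6
tcp_pos: [0.5744, 0.2203, 0.1486]
tool_rot: [0.117, 0.993, -0.0, 0.001]
force: [0.5, 0.3, 0.1]
finger_gap: 0.545
```

```bash
python3 -c "
from h import *
go([.558,-.2775,.18],down(76.5))
s=snapshot('side'); P=cloud(s)
m=(P[...,2]>.002)&(P[...,2]<.024)&(abs(P[...,0]-.56)<.1)&(P[...,1]<.2)&(P[...,1]>.03); Q=P[m]
F=Q[Q[:,2]<.012]; A=np.c_[F[:,:2],np.ones(len(F))]; print('tray slope',np.linalg.lstsq(A,F[:,2],rcond=None)[0], np.median(F[:,2]),cv2.minAreaRect((Q[:,:2]*1000).astype(np.float32)))"
```

```text
turn [-0.001  0.002  0.002] shift [-0.995 -4.88  -0.311] tcp [0.5744 0.2203 0.1486] az/rot [0.185, 0.644, 1.549, -0.001, 0.948, -1.151] F [0.5 0.3 0.1] gap 0.545 t 20.6
tray slope [-0.00215738  0.00422426  0.00563957] 0.004429494849058413 ((559.9168701171875, 115.229248046875), (196.8289337158203, 169.1536102294922), 0.7093755602836609)
```

move_arm([
  [[0, 0, 0, 0, -0.1, -0.2, 0.45], [0, 0, 0, -0.05, -0.25, -0.4, 0.45], [0, 0, 0, -0.1, -0.45, -0.5, 0.45], [0, 0, 0, -0.15, -0.65, -0.5, 0.45], [0, 0, 0, -0.2, -0.85, -0.5, 0.45], [0, 0, 0, -0.25, -1, -0.5, 0.45], [0, 0, 0, -0.25, -1, -0.5, 0.45], [0, 0, 0, -0.25, -1, -0.5, 0.45]],
])

```text
t: 21.65
tcp_pos: [0.5758, 0.1175, 0.1988]
tool_rot: [0.117, 0.993, 0.0, 0.001]
force: [0.1, -0.2, 0.2]
finger_gap: 0.548
```

move_arm([
  [[0, 0, 0, -0.05, -0.2, 0, 0.45], [0, 0, 0, -0.1, -0.4, 0, 0.45], [0, 0, 0, -0.15, -0.6, 0, 0.45], [0, 0, 0, -0.2, -0.8, 0, 0.45], [0, 0, 0, -0.25, -1, 0, 0.45], [0, 0, 0, -0.25, -1, 0, 0.45], [0, 0, 0, -0.25, -1, 0, 0.45], [0, 0, 0, -0.25, -1, 0, 0.45]],
])

```text
t: 22.65
tcp_pos: [0.5769, 0.015, 0.1992]
tool_rot: [0.116, 0.993, 0.0, 0.001]
force: [0.1, -0.1, 0.6]
finger_gap: 0.551
```

move_arm([
  [[0, 0, 0, -0.05, -0.2, 0, 0.45], [0, 0, 0, -0.1, -0.4, 0, 0.45], [0, 0, 0, -0.15, -0.6, 0, 0.45], [0, 0, 0, -0.2, -0.8, 0, 0.45], [0, 0, 0, -0.25, -1, 0, 0.45], [0, 0, 0, -0.25, -1, 0, 0.45], [0, 0, 0, -0.25, -1, 0, 0.45], [0, 0, 0, -0.25, -1, 0, 0.45]],
])

```text
t: 23.65
tcp_pos: [0.5781, -0.088, 0.1993]
tool_rot: [0.116, 0.993, 0.0, 0.001]
force: [-0.5, 0.2, -0.9]
finger_gap: 0.553
```

```bash
python3 -c "
from h import *
go([.558,-.2775,.18],down(76.5))
s=snapshot('side'); P=cloud(s)
m=(P[...,2]>.002)&(P[...,2]<.07)&(abs(P[...,0]-.56)<.09)&(P[...,1]<.27)&(P[...,1]>.03)&(s['depth']>0); Q=P[m]
F=Q[Q[:,2]<.012]; A=np.c_[F[:,:2],np.ones(len(F))]; print('tray slope',np.linalg.lstsq(A,F[:,2],rcond=None)[0], np.median(F[:,2]))
m=(P[...,2]>.08)&(P[...,2]<.105)&(np.hypot(P[...,0]-.558,P[...,1]+.2775)<.05); Q=P[m]; print('bar',len(Q),cv2.minAreaRect((Q[:,:2]*1000).astype(np.float32)))"
```

```text
turn [0.    0.003 0.003] shift [-0.242 -1.89   0.193] tcp [ 0.5781 -0.088   0.1993] az/rot [-0.342, 0.54, 1.591, 0.001, 1.009, -1.68] F [-0.5  0.2 -0.9] gap 0.553 t 23.65
tray slope [0.0009025  0.00338298 0.004178  ] 0.004730067397170412
bar 113 ((560.4933471679688, -278.9539489746094), (18.645597457885742, 50.248077392578125), 76.99456787109375)
```

move_arm([
  [[0, 0, 0, -0.02, -0.2, 0, 0.45], [0, 0, 0, -0.05, -0.4, 0, 0.45], [0, 0, 0, -0.08, -0.6, 0, 0.45], [0, 0, 0, -0.1, -0.8, 0, 0.45], [0, 0, 0, -0.12, -1, 0, 0.45], [0, 0, 0, -0.12, -1, 0, 0.45], [0, 0, 0, -0.12, -1, 0, 0.45], [0, 0, 0, -0.12, -1, 0, 0.45]],
])

```text
t: 24.7
tcp_pos: [0.5667, -0.1881, 0.1993]
tool_rot: [0.116, 0.993, 0.0, 0.001]
force: [0.3, 0.4, 0.7]
finger_gap: 0.551
```

move_arm([
  [[0, 0, 0, -0.02, -0.2, 0, 0.45], [0, 0, 0, -0.05, -0.4, 0, 0.45], [0, 0, 0, -0.08, -0.6, 0, 0.45], [0, 0, 0, -0.1, -0.8, 0, 0.45], [0, 0, 0, -0.12, -0.89, 0.1, 0.45], [0, 0, 0, -0.12, -0.89, 0.2, 0.45], [0, 0, 0, -0.12, -0.89, 0.2, 0.45], [0, 0, 0, -0.12, -0.89, 0.2, 0.45]],
])

```text
t: 25.7
tcp_pos: [0.5578, -0.2774, 0.1791]
tool_rot: [0.116, 0.993, 0.0, 0.001]
force: [-0.8, 0.0, -0.1]
finger_gap: 0.548
```

```bash
python3 -c "
from h import *
go([.5585,-.278,.088],down(76.5))"
```

```text
turn [0.001 0.002 0.003] shift [-0.006 -0.005  0.911] tcp [ 0.5578 -0.2774  0.1791] az/rot [-0.641, 0.612, 1.507, 0.001, 1.021, -1.98] F [-0.8  0.  -0.1] gap 0.548 t 25.7
```

move_arm([
  [[0, 0, 0, 0, 0, 0.2, 0.45], [0, 0, 0, 0, 0, 0.4, 0.45], [0, 0, 0, 0, 0, 0.55, 0.45], [0, 0, 0, 0, 0, 0.7, 0.45], [0, 0, 0, 0, 0, 0.82, 0.45], [0, 0, 0, 0, 0, 0.9, 0.45], [0, 0, 0, 0, 0, 0.9, 0.45], [0, 0, 0, 0, 0, 0.9, 0.45]],
])

```text
t: 26.7
tcp_pos: [0.5583, -0.2786, 0.0898]
tool_rot: [0.117, 0.993, -0.0, 0.002]
force: [0.4, -0.5, 1.1]
finger_gap: 0.548
```

move_arm([
  [[0, 0, 0, 0, 0, 0, 0.55], [0, 0, 0, 0, 0, 0, 0.65], [0, 0, 0, 0, 0, 0, 0.75], [0, 0, 0, 0, 0, 0, 0.85], [0, 0, 0, 0, 0, 0, 0.95], [0, 0, 0, 0, 0, 0, 1], [0, 0, 0, 0, 0, 0, 1], [0, 0, 0, 0, 0, 0, 1]],
], force=40)

```text
t: 27.7
tcp_pos: [0.5584, -0.2769, 0.0897]
tool_rot: [0.117, 0.993, 0.001, 0.001]
force: [2.1, 5.7, 3.2]
finger_gap: 0.154
```

```bash
python3 -c "
from h import *
go([.5585,-.278,.088],down(76.5)); print(status.sense()['ft_torque'])"
```

```text
turn [0.003 0.003 0.001] shift [-0.004 -0.011  0.017] tcp [ 0.5584 -0.2769  0.0897] az/rot [-0.641, 0.737, 1.559, 0.004, 0.844, -1.979] F [2.1 5.7 3.2] gap 0.154 t 27.7
[ 0.71383432 -0.21419472 -0.12428117]
```

move_arm([
  [[0, 0, 0, 0, 0.01, 0, 1], [0, 0, 0.1, 0, 0.015, 0, 1], [0, 0, 0.25, 0, 0.015, 0, 1], [0, 0, 0.4, 0, 0.015, 0, 1], [0, 0, 0.55, 0, 0.015, 0, 1], [0, 0, 0.7, 0, 0.015, 0, 1], [0, 0, 0.85, 0, 0.015, 0, 1], [0, 0, 1, 0, 0.015, 0, 1]],
], force=90)

```text
t: 28.7
tcp_pos: [0.5587, -0.2763, 0.0898]
tool_rot: [0.489, 0.872, 0.001, 0.001]
force: [1.9, 5.1, 4.6]
finger_gap: 0.148
```

```bash
python3 -c "
from h import *
go([.5584,-.277,.0897],down(76.5-67.5)); print(status.sense()['ft_torque'])"
```

```text
turn [0.003 0.002 0.499] shift [-0.005 -0.007  0.001] tcp [ 0.5587 -0.2763  0.0898] az/rot [-0.639, 0.737, 1.559, 0.002, 0.843, -1.189] F [1.9 5.1 4.6] gap 0.148 t 28.7
[ 0.57626102 -0.06057648  0.29264315]
```

move_arm([
  [[0, 0, 0.1, 0, 0, 0, 1], [0, 0, 0.2, 0, 0, 0, 1], [0, 0, 0.3, 0, 0, 0, 1], [0, 0, 0.4, 0, 0, 0, 1], [0, 0, 0.46, 0, 0, 0, 1], [0, 0, 0.5, 0, 0, 0, 1], [0, 0, 0.5, 0, 0, 0, 1], [0, 0, 0.5, 0, 0, 0, 1]],
], force=90)

```text
t: 29.7
tcp_pos: [0.559, -0.2761, 0.0898]
tool_rot: [0.649, 0.761, 0.001, 0.001]
force: [1.7, 4.0, 4.4]
finger_gap: 0.151
```

```bash
python3 -c "
from h import *
go([.5584,-.277,.0897],down(76.5-67.5)); print(status.sense()['ft_torque'])
a=snapshot('side')['img'];b=snapshot('top')['img'];o=np.zeros((400,800,3),np.uint8)
o[:,:400]=cv2.resize(a[130:340,190:400],(400,400));o[:,400:]=cv2.resize(b[90:290,230:430],(400,400));save('turn.png',o)"
```

```text
turn [0.004 0.001 0.003] shift [-0.007 -0.007  0.001] tcp [ 0.559  -0.2761  0.0898] az/rot [-0.639, 0.737, 1.559, 0.003, 0.843, -0.8] F [1.7 4.  4.4] gap 0.151 t 29.7
[ 0.65664257 -0.20602906  0.07277438]
```

View pics/turn.png

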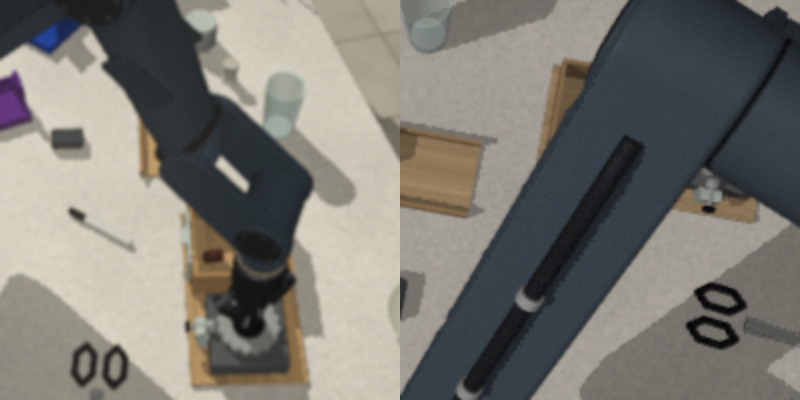

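The side view shows the gripper on the dial at (250,320), with the shutter at about (185,238). The tray is lying free at about (440,170) in the top crop. I'll check the shutter rise and slip by depth, then hand in.

```bash
cat > fin.py <<'E'
from h import *
def sh(s,n):
    P=cloud(s); e=np.array([np.cos(np.radians(-13.6)),np.sin(np.radians(-13.6))]); f=np.array([-e[1],e[0]])
    D=P[...,:2]-np.array([.594,-.127]); u=D@e; w=D@f
    m=(u<-.079)&(u>-.1)&(abs(w)<.06)&(P[...,2]>.012)&(s["depth"]>0); z=P[m][:,2]; print(n,len(z),np.percentile(z,[50,90,97,100]).round(4) if len(z) else "")
    b=(abs(D@e)<.03)&(abs(w+.15)<.03)&(P[...,2]>.085)&(P[...,2]<.1)&(s["img"].max(-1)<45)
    print("  tray F", end=" "); F=(P[...,2]<.012)&(P[...,2]>.002)&(abs(P[...,0]-.56)<.06)&(P[...,1]<.15)&(P[...,1]>.06); print(np.median(P[F][:,2]) if F.any() else "")
for n in("side","top"): sh(dict(np.load(n+"0.npz")),n+" before"); sh(snapshot(n),n+" now")
s=status.sense(); print(s["t"],s["tcp_pos"],s["ft_torque"],s["finger_gap"],s["tool_rot"])
E
python3 fin.py
```

```text
side before 102 [0.0445 0.0593 0.0669 0.0699]
  tray F 0.0035671192948472097
side now 134 [0.0666 0.703  0.7209 0.7269]
  tray F 0.004745473007902734
top before 291 [0.0451 0.0632 0.0667 0.0708]
  tray F 0.0033153618893577708
top now 0 
  tray F 0.005152296685878133
29.9 [ 0.55900157 -0.27614512  0.08984407] [ 0.61300465 -0.21979873  0.07429661] 0.14803663958829463 [0.64855239 0.76116806 0.00108695 0.001344  ]
```

Run:
```python
from h import *
a=np.load("side0.npz")["img"]; s=snapshot("side"); b=s["img"]
o=np.hstack([cv2.resize(i[225:335,270:360],(400,489),interpolation=3) for i in(a,b)]); o=np.clip(o.astype(float)*1.7,0,255).astype(np.uint8); save("dial.png",o)
e=np.array([np.cos(np.radians(-13.6)),np.sin(np.radians(-13.6))]); f=np.array([-e[1],e[0]])
for q in(dict(np.load("side0.npz")),s):
    P=cloud(q); D=P[...,:2]-np.array([.594,-.127]); u=D@e; w=D@f
    m=(u<-.079)&(u>-.1)&(w>-.02)&(w<.06)&(P[...,2]>.012)&(P[...,2]<.15); z=P[m][:,2]; print(len(z),np.percentile(z,[50,90,97,100]).round(4))
```

```text
71 [0.0445 0.0555 0.0641 0.0673]
74 [0.0646 0.0691 0.0707 0.0711]
```

View pics/dial.png

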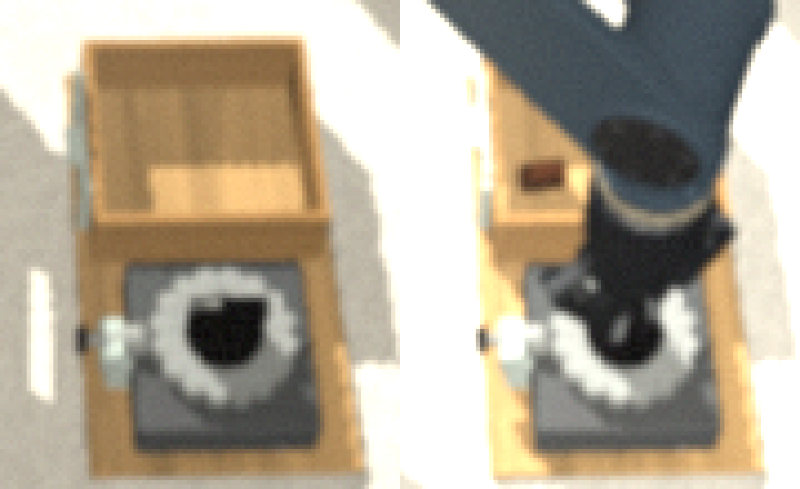

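```bash
python3 -c "
from h import *
print(manip.sign_off()); s=status.sense(); print(s['t'],s['tool_rot'],s['finger_gap'])"
```

```text
the job is handed in; nothing more can be done
None
the job is handed in; nothing more can be done
```

The job is handed in at about 30 s of the 61 s limit, with the gripper still holding the dial at the third stop. No verdict was reported.

- **Toggles:** I lifted the wooden tray by its tab and tipped it to 55° over the hopper. The top camera then showed all four toggles in the hopper, with their tops about 25 mm above the table. At the end only one was visible past the arm.
- **Tray:** I set it down about 0.1 m from the portioning box and let go. Depth readings put its floor level to within about 0.3°.
- **Dial:** I gripped the bar with 90 N and turned it clockwise. The wrist turned 67.4° (1.177 rad, against 1.178 for the third stop). Median depth at the shutter rose from 45 to 65 mm, so it did lift. The twisting torque also fell from 0.29 to 0.07 N m, as expected at a stop.
- **Forces and bystanders:** the largest tool force I read at the end of a move was about 7 N. I never moved against any bystander, though I did not re-measure each one at the end.

The dial angle comes from the wrist, because the gripper hid the bar from both cameras. My first shutter depth check was spoilt by the arm in view, and I redid it on a smaller patch.

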